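Earth the converter box, then hold its sprung cover open

TASK

Before the converter box is opened it must be earthed: take the earthing pin out of its wooden rest and push it fully home into the large opening of the grey terminal block. Only then lift the box's sprung cover by its bar handle to 60 degrees from closed (a few degrees either way is fine) and finish with the gripper still holding it there, motionless, so that the inside can be inspected: do not let go, as the cover springs shut. Leave the pin in and the other things on the bench where they are.

Things in the scene. Friction and masses are not known exactly. Their poses are not given: they have to be found in the camera images.
- pin: Earthing pin, upright, 95 mm long overall, 90 g: a steel shank 12 mm in diameter and 40 mm long with a chamfered tip, a steel shoulder 26 mm in diameter from 40 to 45 mm, then a round black handle 20 mm in diameter from 45 to 95 mm above the tip. Origin at the centre of the tip, z along the pin towards the handle. It starts standing in a hole of the wooden rest, its shoulder on the rest's top, so it must be raised 40 mm to come free.
- pin_tip (a point): Centre of the pin's tip, the same point as the pin's origin.
- rest: Square light-wood block fixed to the bench, 70 x 70 mm, 56 mm high, with one 15 mm hole, 46 mm deep, in its middle; the pin starts in it. Origin: centre of its underside.
- terminal: Grey plastic terminal block fixed to the bench, 60 mm (x) by 110 mm (y), 56 mm high, with three round vertical openings in a row along its y on its top: one large (14 mm, for the pin, 28 mm to +y of the middle) and two small ones (8 mm, 12 and 36 mm to -y of the middle). It stands to one side of the converter box and the rest to the other; which is which varies. Origin: centre of its underside.
- terminal_hole0 (a point): Centre of the mouth of the large opening, on the block's top face (56 mm above the bench), z up. The opening is 14 mm wide, 46 mm deep with a 2 mm chamfer: fully home, the pin's shoulder rests on the block and the tip is 40 mm below this point.
- box: Grey steel converter box fixed to the bench, 200 mm (x) by 240 mm (y), 110 mm high, with four small mounting feet (reaching 25 mm beyond the two x faces). Origin: centre of its underside; its x axis points from the handle side to the hinge side, horizontally.
- cover_hinge (a point): Middle of the cover's hinge axis: the far (+x of the box) upper edge of the box, 110 mm above the bench. The axis runs along the box's y.
- cover (a joint): Opening angle of the cover in rad: 0 closed, grows as the handle edge rises towards and over the hinge, 1.6 at its stop; 60 degrees is 1.047. Flat grey cover 204 x 244 mm, 6 mm thick, about 0.5 kg. A spring and its weight always pull it shut: about 4 to 8 N felt at the handle.
- cover_bar (a point): Middle of the cover's bar handle: a round steel bar 12 mm in diameter and 100 mm long, parallel to the hinge (along the box's y), on two 8 mm posts 92 mm apart (84 mm free between them). Its centre line is 40 mm above the cover's top face, 160 mm from the hinge axis along the cover and 46 mm above it when closed (156 mm above the bench). It moves with the cover. The bar can turn between the fingers of a gripper that stays pointing down.
- spray: Bystander, to be left alone: blue-labelled aerosol can, 60 mm across, 190 mm high, standing; origin: centre of its underside.
- spring: Bystander, to be left alone: dark coil spring, 80 mm across, 120 mm high, standing; origin: centre of its underside.
- hammer: Bystander, to be left alone: hammer, 280 mm, lying; origin low on its centre line, x along it.
- bushing: Bystander, to be left alone: steel bushing, 60 mm across, 45 mm high, standing; origin: centre of its underside.
- tin: Bystander, to be left alone: round tin, 66 mm across, 60 mm high, standing; origin: centre of its underside.
- screwdriver: Bystander, to be left alone: screwdriver, 220 mm, lying; origin low on its centre line, x along it.
Not all that is in view belongs to the job. Leave any blue look-alike of the pin alone. Of the things that look like the terminal, the larger one is meant.

How it is judged:
On the way, in this order (a step that is already met when the one before it is completed fails the run):
1. the pin is fully home in the large opening of the terminal block, cover still closed (z of pin_tip in the frame of terminal_hole0 below -0.035 m and horizontal distance between pin_tip and terminal_hole0 below 0.005 m and angle between pin's own z axis and vertical below 0.09 rad and value of joint cover below 0.1 rad), for 0.2 s.
2. the cover is lifted past 30 degrees by the gripper (value of joint cover above 0.52 rad and contact force between the fingers and cover above 0.5 N), for 0.1 s.
At the end, for the whole second after the job is handed in: The pin stands in the large opening, its shoulder within 5 mm of the block's top, and is let go; the cover is at 60 degrees, 8 degrees either way, at rest (under 0.05 rad/s), and the gripper's fingers are still holding it there (over 0.5 N), with no other thing bearing on it (z of pin_tip in the frame of terminal_hole0 below -0.035 m and horizontal distance between pin_tip and terminal_hole0 below 0.005 m and angle between pin's own z axis and vertical below 0.09 rad and value of joint cover between 0.907 and 1.187 rad and not (velocity of joint cover above 0.05 rad/s) and velocity of joint cover above -0.05 rad/s and contact force between the fingers and cover above 0.5 N and contact force between each of the arm, the fingers, cover and pin below 0.2 N); the arm keeps its last pose, push and grip.
It fails at once if the cover is raised (over 10 degrees) while the pin is not home (value of joint cover above 0.175 rad and (z of pin_tip in the frame of terminal_hole0 above -0.032 m or horizontal distance between pin_tip and terminal_hole0 above 0.008 m)).
It fails at once if another thing on the bench is pushed more than 40 mm or knocked over (distance of any of spray, spring, hammer, bushing, tin, screwdriver from where it was at the start of the episode above 0.04 m or angle between any of spray, spring, bushing, tin's own z axis and vertical above 0.5 rad).
It also fails if it takes over 72 s, if anything falls off the work surface, if the arm or the gripper's body presses on something with over 40 N, if the wrist force passes 120 N, or if a joint passes its speed limit or range.

ROBOT

A 6-joint arm with a two-finger parallel gripper is mounted at the origin on the work surface. World frame = base frame: x ahead of the robot, y to its left, z up, the work surface at z = 0. Lengths are in m, angles in rad, forces in N, time in s.
With the tool pointing down it reaches from about 0.3 to 0.775 m from the base axis. Payload 14.6 kg.
Tool frame: the origin (TCP) lies midway between the tips of the shut fingers; the grasp point (between the pads) lies ctrl.tcp_to_grasp behind it (ctrl.tcp_to_grasp is the distance from the TCP to the grasp point, in m); z points along the fingers, y is the line along which they close (so a half turn about z gives the same grasp; the last joint's range is limited). The gripper opens to 94 mm and grips with 3 to 60 N. Pads are 16 mm wide; open, the fingers measure 119 mm over their backs; the gripper's body (75 mm by 177 mm) begins 78 mm behind the grasp point.
Start: joints at [1.283, 0.3, 1.521, -0, 1.321, -0.067], TCP at [0.12, 0.537, 0.205] pointing down, gripper open.
Joint ranges: [-3.03, 3.03], [-0.79, 2.21], [0.23, 2.52], [-1.04, 4.18], [0, 3.07], [-2.55, 2.55]. Speed limits (rad/s): [2.22, 2.22, 2.57, 3.14, 3.14, 3.14].

INTERFACE

Orientations are given as a 3x3 rotation matrix whose columns are the frame's x, y, z axes.
In Python, from bench import ctrl, eyes, ticket gives the robot as it stands.
- The arm moves only by the tool send_rows, never from a script. Its arguments are lists of equal length, an entry for each row: "travel": the shift along the world's x, y, z normalised to -1 to 1, where 1 is 0.25 m, a list of three; "twist": the turn, a rotation vector about the world's x, y, z normalised to -1 to 1, where 1 is 45 degrees, a list of three. In form: {"travel": [[x, y, z], ...], "twist": [[wx, wy, wz], ...]}. A call has 1 to 5 rows; each row is the pose to reach, as a shift and turn from the pose commanded when the call began; what a row does not reach only later rows make up. A row lasts 1/12 s, in which the tool goes at most 41.7 mm and 7.16 degrees, less where a joint would pass 70% of its speed; a pose out of reach is approached as far as the arm can. A call with a number of a shift or a turn outside -1 to 1 is refused whole. A call with a gripper value outside its range is refused whole. "claw" is the gripper's target within -1 to 1 (fully open at 1, half-way at 0, shut at -1), set as the call begins (left out, the last holds). The fingers move at their own pace and stop on an object; the grip force is fixed at half the most. Time passes only in rows, so rows that repeat a pose let the fingers close. It gives the time, the measured TCP pose, the force, the opening and the grip force at its end, in the units of the state.
- ctrl.read_state(): the state, without advancing time (a new reading comes with each control period).
- eyes.snapshot(name): name is "side" or "top" or "wrist"; returns the picture (480x640x3 uint8, blue, green, red); there is no depth.
- eyes.camera_info(name): a dict with "fx", "fy", "cx", "cy" (pixels), "k1" (the pictures are not rectified: a ray, as slopes to the right and down, at radius r is drawn at 1 + k1 r^2 times it, then the intrinsics apply), "extrinsics" (4x4, takes a point from camera to world coordinates); the wrist camera has in their place "tool_from_camera" (4x4, takes a point from camera to tool coordinates, whose origin is the TCP and whose axes are the flange's). Camera axes: x right, y down, z forward; pixel columns grow to the right and rows downward; lengths in m; the calibration is good to about 2 mm. A picture is of the moment at which its call begins: read the wrist's pose just before it. camera_info takes no time and is no camera call.
- ticket.hand_in(): hands the job in; it is judged then, once.
The state is a dict: "time_s": time; "joint_pos": joint angles; "qvel": joint speeds; "tau": joint torques, N m; "ee_pos": TCP position; "orientation": TCP orientation; "force": force on the tool from outside, world axes, zero at the start; "torque": the same for the moment, N m; "opening": opening from 0.0 (shut) to 1.0 (fully open); "grip_force": force on a finger pad.
Only numpy, scipy, OpenCV 4.12 (cv2) and the standard library are available. Lean on these libraries where they do the work, as an engineer would, in place of code of your own. Each camera call takes 0.05 s, during which the arm holds its last target. There are 200 camera calls.

## Working session

There is one attempt and no reset: what is moved stays moved. The work goes in short steps, Python scripts to look and compute and a tool call to move; the robot and the scene stay as the last step left them, time stands still between calls to the robot, and variables do not carry over. Pictures are saved under pics/ and viewed, at most 10 in all, crops included, and the job is handed in when it is done.

Besides the shell and the picture viewer there is one more tool, called after ">>>" as name(argument=value, ...), one argument or row to a line, values as JSON. send_rows: Moves the arm, as the interface text tells. Scaled input: -1 to 1 covers 0.25 m each way for a shift and 45 degrees each way for a turn. Its arguments: {"type":"object","properties":{"travel":{"type":"array"},"twist":{"type":"array"},"claw":{"type":"number"}},"required":["travel","twist"]}

```bash
mkdir -p pics; ls
python3 - <<'E'
from bench import ctrl,eyes
import cv2,numpy as np
s=ctrl.read_state();print(s['time_s'],s['ee_pos'],s['orientation'],s['opening'],ctrl.tcp_to_grasp)
for n in ['top','side','wrist']:
    cv2.imwrite(f'pics/{n}0.png',eyes.snapshot(n)); print(n,eyes.camera_info(n))
E
```

```text
pics
0.0 [0.12038476 0.53639407 0.20488411] [[-9.75731945e-01  2.18968221e-01 -3.00661550e-04]
 [ 2.18968421e-01  9.75731322e-01 -1.10328519e-03]
 [ 5.17804966e-05 -1.14234599e-03 -9.99999346e-01]] 0.9983590434910276 0.0188
top {'fx': 497.9945469512695, 'fy': 497.9945469512695, 'cx': 321.1488524774399, 'cy': 242.07780977456912, 'k1': -0.13336354527596897, 'extrinsics': array([[-0.01101937, -0.98470065,  0.17390574,  0.29086179],
       [-0.99959584,  0.01540559,  0.02389212, -0.01281298],
       [-0.0262057 , -0.17357218, -0.98447243,  1.44300188],
       [ 0.        ,  0.        ,  0.        ,  1.        ]])}
side {'fx': 617.5575014099159, 'fy': 617.5575014099159, 'cx': 323.2496016273448, 'cy': 237.34647837594318, 'k1': -0.04590494308873418, 'extrinsics': array([[-0.90804312, -0.21992442,  0.35649815, -0.04407393],
       [-0.41855423,  0.44299786, -0.79282107,  1.23389138],
       [ 0.0164328 , -0.86912953, -0.49431146,  0.87824187],
       [ 0.        ,  0.        ,  0.        ,  1.        ]])}
wrist {'fx': 363.1862762613305, 'fy': 363.1862762613305, 'cx': 318.7853487725309, 'cy': 240.5809327658425, 'k1': -0.018274644750377624, 'tool_from_camera': array([[-1.94921430e-04, -9.58862881e-01, -2.83869578e-01,
         8.23684497e-02],
       [ 9.99999627e-01, -4.25650764e-04,  7.51117334e-04,
        -7.48343938e-04],
       [-8.41047833e-04, -2.83869326e-01,  9.58862607e-01,
        -1.79224540e-01],
       [ 0.00000000e+00,  0.00000000e+00,  0.00000000e+00,
         1.00000000e+00]])}
```

View pics/top0.png

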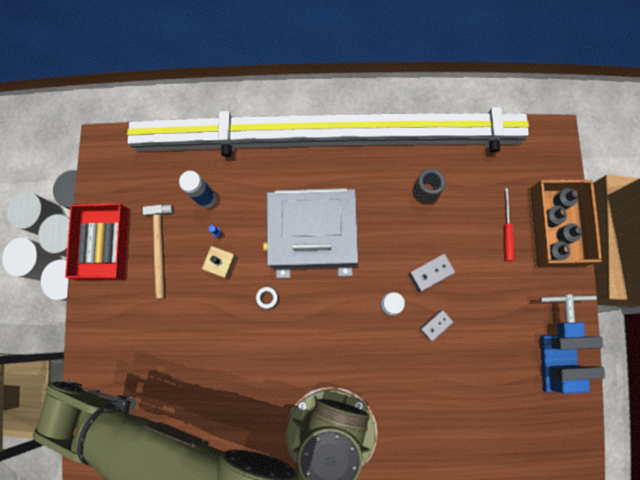

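View pics/side0.png

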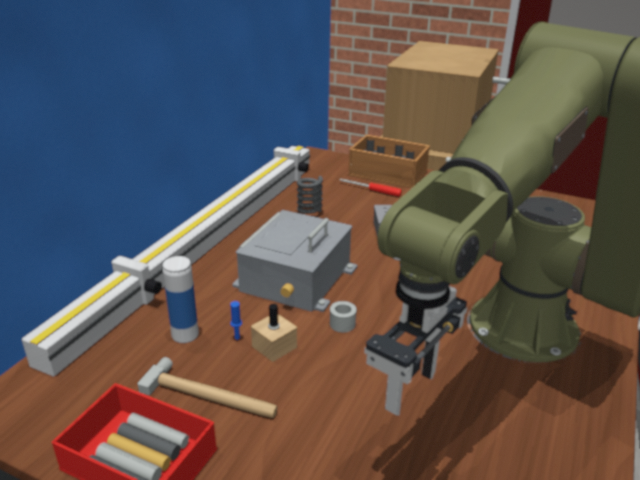

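The top view shows the rest at (219,262) with the pin, the box at (312,230) with its bar at (311,246), the larger terminal at (432,272) and the smaller decoy at (437,325). The blue look-alike is at (215,231). In the side view, the pin handle is at (273,315).

```bash
cat > h.py <<'E'
import numpy as np,cv2
from bench import ctrl,eyes
def rays(name,px,st=None):
    c=eyes.camera_info(name);K=np.array([[c['fx'],0,c['cx']],[0,c['fy'],c['cy']],[0,0,1]])
    # drawn = (1+k1 r^2)*ray : OpenCV radial model
    u=cv2.undistortPoints(np.array(px,float).reshape(-1,1,2),K,np.array([c['k1'],0,0,0.]))[:,0]
    if name=='wrist':
        T=np.eye(4);T[:3,:3]=st['orientation'];T[:3,3]=st['ee_pos'];T=T@c['tool_from_camera']
    else: T=c['extrinsics']
    d=np.c_[u,np.ones(len(u))]@T[:3,:3].T
    return T[:3,3],d
def plane(name,px,z,st=None):
    o,d=rays(name,px,st); return o+d*((z-o[2])/d[:,2])[:,None]
E
python3 - <<'E'
from h import *
t=cv2.imread('pics/top0.png')
def z(x,y,w=70,h=70,k=5.6): return cv2.resize(t[y:y+h,x:x+w],None,fx=k,fy=k,interpolation=cv2.INTER_CUBIC)
cv2.imwrite('pics/z0.png',np.hstack([z(190,225),z(400,240)]))
print('rest',plane('top',[[219,262]],.056),'pintop',plane('top',[[214,260]],.111))
print('term',plane('top',[[432,272]],.056),'bar',plane('top',[[293,247],[330,247]],.156))
print('spray,spring,tin,bush',plane('top',[[190,182]],.19),plane('top',[[431,183]],.12),plane('top',[[392,303]],.06),plane('top',[[266,298]],.045))
E
```

```text
rest [[0.48294067 0.31178694 0.056     ]] pintop [[0.48101015 0.3129458  0.111     ]]
term [[ 0.44585243 -0.28899676  0.056     ]] bar [[ 0.50624299  0.09249233  0.156     ]
 [ 0.50475453 -0.00462518  0.156     ]]
spray,spring,tin,bush [[0.68002018 0.36494338 0.19      ]] [[ 0.68559656 -0.28619401  0.12      ]] [[ 0.3611293  -0.17323959  0.06      ]] [[0.38048944 0.17807491 0.045     ]]
```

View pics/z0.png

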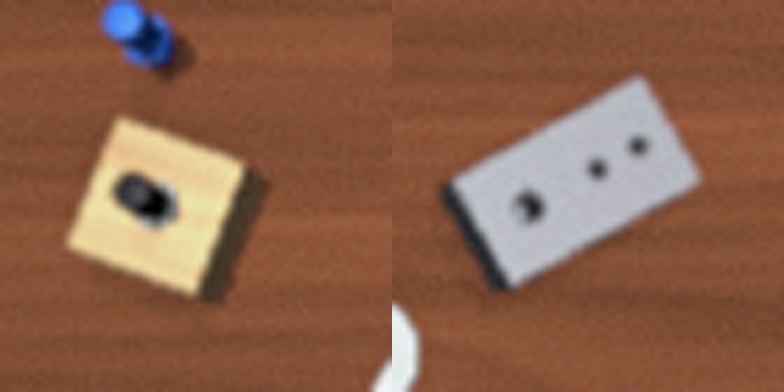

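The zoom puts the rest's centre at top px (218,261.6) and the large opening at (424.3,277). Moving to a point above the pin.

>>> send_rows(
  travel=[
    [0.14,-0.09,0],
    [0.28,-0.18,0],
    [0.42,-0.26,0],
    [0.56,-0.35,0],
    [0.7,-0.44,0],
  ],
  twist=[
    [0,0,0],
    [0,0,0],
    [0,0,0],
    [0,0,0],
    [0,0,0],
  ],
  claw=1,
)

```text
time_s: 0.57
ee_pos: [0.2967, 0.4253, 0.2054]
orientation: [[-0.976, 0.219, -0.0], [0.219, 0.976, -0.0], [0.0, -0.0, -1.0]]
force: [0.0, -0.3, 0.3]
opening: 1.001
grip_force: 0.0
```

>>> send_rows(
  travel=[
    [0.14,-0.09,0],
    [0.28,-0.18,0],
    [0.42,-0.26,0],
    [0.56,-0.35,0],
    [0.7,-0.44,0],
  ],
  twist=[
    [0,0,0],
    [0,0,0],
    [0,0,0],
    [0,0,0],
    [0,0,0],
  ],
)

```text
time_s: 0.98
ee_pos: [0.4719, 0.3151, 0.2053]
orientation: [[-0.976, 0.219, -0.0], [0.219, 0.976, -0.0], [0.0, -0.0, -1.0]]
force: [-0.0, 1.4, 1.1]
opening: 0.999
grip_force: 0.0
```

>>> send_rows(
  travel=[
    [0.04,-0.01,0],
    [0.04,-0.01,0],
    [0.04,-0.01,0],
  ],
  twist=[
    [0,0,0],
    [0,0,0],
    [0,0,0],
  ],
)

```text
time_s: 1.23
ee_pos: [0.4801, 0.3142, 0.205]
orientation: [[-0.976, 0.22, -0.001], [0.22, 0.976, -0.0], [0.001, -0.0, -1.0]]
force: [-1.3, 0.3, 1.0]
opening: 1.003
grip_force: 0.0
```

Run:
```python
from h import *
s=ctrl.read_state();print(s['time_s'],s['ee_pos'],s['force'])
w=eyes.snapshot('wrist');cv2.imwrite('pics/w1.png',w)
print('hole',plane('top',[[424.3,277]],.056),'rest',plane('top',[[218,261.6]],.056))
```

```text
1.2333 [0.48014261 0.31417341 0.20496168] [-1.29301507  0.25544439  0.98037263]
hole [[ 0.43217482 -0.26665666  0.056     ]] rest [[0.48412356 0.31470458 0.056     ]]
```

View pics/w1.png

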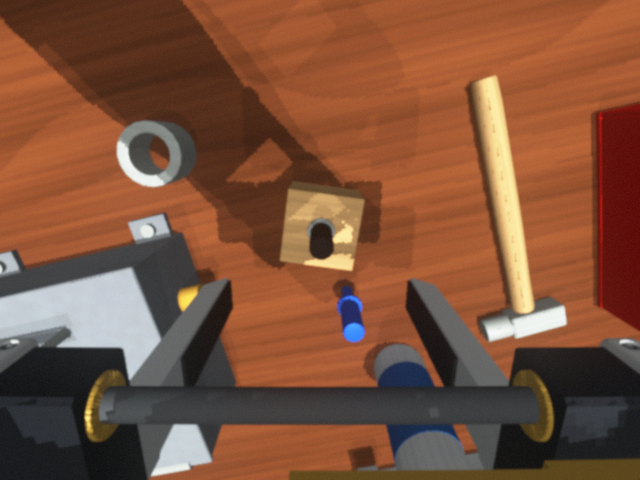

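The wrist view has the pin's black handle top at about (321,247). The rest's top corners are about (290,182), (364,198), (355,271) and (281,262), and the blue decoy at (350,315) is clear of the fingers.

Run:
```python
from h import *
s=ctrl.read_state()
w=cv2.imread('pics/w1.png')
m=(w.max(2)<45).astype(np.uint8);m[:,:290]=0;m[:,350:]=0;m[:200]=0;m[275:]=0
n,l,st,c=cv2.connectedComponentsWithStats(m);i=1+np.argmax(st[1:,4]);print(st[i],c[i])
x0,y0,W,H=st[i][:4]
top=[x0+W/2,y0+H-1-W/2]; print(top,plane('wrist',[top],.111,s))
print(plane('wrist',[[322.5,228]],.056,s), 'corners',plane('wrist',[[290,182],[364,198],[355,271],[281,262]],.056,s))
```

```text
[312 224  19  17 229] [320.50218341 232.04803493]
[np.float64(321.5), np.float64(230.5)] [[0.47043969 0.31831921 0.111     ]]
[[0.48262594 0.31700322 0.056     ]] corners [[0.43446795 0.29768081 0.056     ]
 [0.46333411 0.36002909 0.056     ]
 [0.53141482 0.33840787 0.056     ]
 [0.50679231 0.27086502 0.056     ]]
```

>>> send_rows(
  travel=[
    [0.012,0.008,-0.11],
    [0.012,0.008,-0.22],
    [0.012,0.008,-0.33],
    [0.012,0.008,-0.44],
    [0.012,0.008,-0.53],
  ],
  twist=[
    [0,0,0],
    [0,0,0],
    [0,0,0],
    [0,0,0],
    [0,0,0],
  ],
)

```text
time_s: 1.7
ee_pos: [0.4815, 0.3171, 0.0713]
orientation: [[-0.976, 0.217, -0.001], [0.217, 0.976, -0.0], [0.001, -0.001, -1.0]]
force: [-0.3, -0.1, -0.8]
opening: 1.002
grip_force: 0.0
```

>>> send_rows(
  travel=[
    [0,0,0],
    [0,0,0],
    [0,0,0],
    [0,0,0],
    [0,0,0],
  ],
  twist=[
    [0,0,0],
    [0,0,0],
    [0,0,0],
    [0,0,0],
    [0,0,0],
  ],
  claw=-1,
)

```text
time_s: 2.12
ee_pos: [0.4839, 0.3167, 0.0745]
orientation: [[-0.976, 0.219, 0.002], [0.219, 0.976, 0.001], [-0.002, 0.002, -1.0]]
force: [1.2, -0.2, -0.0]
opening: 0.679
grip_force: 0.0
```

>>> send_rows(
  travel=[
    [0,0,0],
    [0,0,0],
    [0,0,0],
    [0,0,0],
    [0,0,0],
  ],
  twist=[
    [0,0,0],
    [0,0,0],
    [0,0,0],
    [0,0,0],
    [0,0,0],
  ],
)

```text
time_s: 2.53
ee_pos: [0.4835, 0.3161, 0.073]
orientation: [[-0.976, 0.219, -0.0], [0.219, 0.976, 0.0], [0.0, 0.0, -1.0]]
force: [-0.1, -0.2, -0.1]
opening: 0.327
grip_force: 0.0
```

>>> send_rows(
  travel=[
    [0,0,0],
    [0,0,0],
    [0,0,0],
    [0,0,0],
    [0,0,0],
  ],
  twist=[
    [0,0,0],
    [0,0,0],
    [0,0,0],
    [0,0,0],
    [0,0,0],
  ],
)

```text
time_s: 2.95
ee_pos: [0.4834, 0.3161, 0.0729]
orientation: [[-0.976, 0.219, -0.0], [0.219, 0.976, -0.0], [0.0, -0.0, -1.0]]
force: [-0.4, -0.8, 0.1]
opening: 0.204
grip_force: 30.0
```

>>> send_rows(
  travel=[
    [0,0,0.04],
    [0,0,0.08],
    [0,0,0.14],
    [0,0,0.2],
    [0,0,0.24],
  ],
  twist=[
    [0,0,0],
    [0,0,0],
    [0,0,0],
    [0,0,0],
    [0,0,0],
  ],
)

```text
time_s: 3.37
ee_pos: [0.4839, 0.3165, 0.1355]
orientation: [[-0.976, 0.219, 0.002], [0.219, 0.976, 0.001], [-0.002, 0.002, -1.0]]
force: [-1.0, -0.1, -0.8]
opening: 0.21
grip_force: 30.0
```

>>> send_rows(
  travel=[
    [0,0,0.13],
    [0,0,0.26],
    [0,0,0.39],
    [0,0,0.52],
    [0,0,0.6],
  ],
  twist=[
    [0,0,0],
    [0,0,0],
    [0,0,0],
    [0,0,0],
    [0,0,0],
  ],
)

```text
time_s: 3.78
ee_pos: [0.4836, 0.3163, 0.2875]
orientation: [[-0.976, 0.219, 0.004], [0.219, 0.976, 0.002], [-0.003, 0.003, -1.0]]
force: [0.2, 0.4, -0.9]
opening: 0.208
grip_force: 30.0
```

>>> send_rows(
  travel=[
    [-0.02,-0.08,0],
    [-0.03,-0.22,0],
    [-0.05,-0.37,0],
    [-0.06,-0.52,0],
    [-0.08,-0.67,0],
  ],
  twist=[
    [0,0,0],
    [0,0,0],
    [0,0,0],
    [0,0,0],
    [0,0,0],
  ],
)

```text
time_s: 4.2
ee_pos: [0.4629, 0.1471, 0.2836]
orientation: [[-0.976, 0.218, 0.001], [0.218, 0.976, 0.0], [-0.001, 0.0, -1.0]]
force: [1.2, 0.0, -1.2]
opening: 0.208
grip_force: 30.0
```

>>> send_rows(
  travel=[
    [-0.02,-0.15,0],
    [-0.04,-0.3,0],
    [-0.06,-0.45,0],
    [-0.08,-0.6,0],
    [-0.1,-0.75,0],
  ],
  twist=[
    [0,0,0],
    [0,0,0],
    [0,0,0],
    [0,0,0],
    [0,0,0],
  ],
)

```text
time_s: 4.62
ee_pos: [0.4377, -0.0404, 0.2839]
orientation: [[-0.976, 0.219, 0.001], [0.219, 0.976, -0.0], [-0.001, 0.0, -1.0]]
force: [0.6, 0.3, -0.7]
opening: 0.205
grip_force: 30.0
```

>>> send_rows(
  travel=[
    [-0.01,-0.15,0],
    [-0.01,-0.3,0],
    [-0.02,-0.45,0],
    [-0.02,-0.6,0],
    [-0.02,-0.7,0],
  ],
  twist=[
    [0,0,0],
    [0,0,0],
    [0,0,0],
    [0,0,0],
    [0,0,0],
  ],
)

```text
time_s: 5.03
ee_pos: [0.4328, -0.2166, 0.2837]
orientation: [[-0.975, 0.22, 0.001], [0.22, 0.975, -0.001], [-0.001, -0.001, -1.0]]
force: [1.3, 0.5, -1.0]
opening: 0.204
grip_force: 30.0
```

>>> send_rows(
  travel=[
    [0,-0.12,-0.1],
    [0,-0.21,-0.2],
    [0,-0.21,-0.3],
    [0,-0.21,-0.4],
    [0,-0.21,-0.4],
  ],
  twist=[
    [0,0,0],
    [0,0,0],
    [0,0,0],
    [0,0,0],
    [0,0,0],
  ],
)

```text
time_s: 5.45
ee_pos: [0.4318, -0.2656, 0.1792]
orientation: [[-0.976, 0.22, -0.005], [0.22, 0.976, 0.004], [0.006, 0.003, -1.0]]
force: [0.0, 0.8, -1.5]
opening: 0.209
grip_force: 30.0
```

>>> send_rows(
  travel=[
    [0,0,0],
    [0,0,0],
    [0,0,0],
    [0,0,0],
  ],
  twist=[
    [0,0,0],
    [0,0,0],
    [0,0,0],
    [0,0,0],
  ],
)

```text
time_s: 5.78
ee_pos: [0.434, -0.2665, 0.1845]
orientation: [[-0.976, 0.219, 0.002], [0.219, 0.976, -0.001], [-0.002, -0.001, -1.0]]
force: [-0.4, -0.3, -1.3]
opening: 0.204
grip_force: 30.0
```

Run:
```python
from h import *
s=ctrl.read_state();print(s['time_s'],s['ee_pos'],s['joint_pos'],s['opening'])
w=eyes.snapshot('wrist');cv2.imwrite('pics/w2.png',w)
cv2.imwrite('pics/w2z.png',cv2.resize(w[120:360,160:480],None,fx=2.5,fy=2.5,interpolation=cv2.INTER_CUBIC))
```

```text
5.7833 [ 0.43398826 -0.26648814  0.18453558] [-6.22615465e-01  2.26578521e-01  1.66372190e+00  8.39420607e-06
  1.24885992e+00 -1.97300519e+00] 0.20444206007335194
```

View pics/w2z.png

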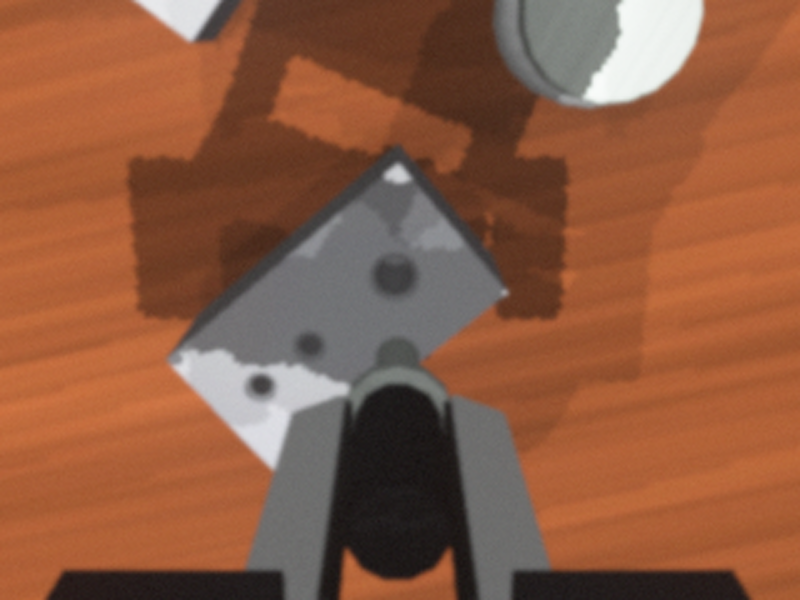

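The zoom shows the large opening centred at crop (395,275), which is full-image px (318,230). The pin's shank tip is at crop (397,~345), full px about (319,258), and its leading edge lies slightly lower than it would for a pin centred at the TCP. I'll measure both edges.

Run:
```python
from h import *
s=ctrl.read_state();w=cv2.imread('pics/w2.png');g=cv2.cvtColor(w,cv2.COLOR_BGR2GRAY)
print('col',[(r,int(g[r,316:322].mean())) for r in range(214,276)])
for r in (228,230,232):print(r,g[r,302:336].tolist())
for r in (258,260,262,264):print(r,g[r,302:336].tolist())
z=s['ee_pos'][2]-.057
print('tip top edge z',plane('wrist',[[318.8,256]],z,s),'hole',plane('wrist',[[318,230]],.056,s))
```

```text
col [(214, 109), (215, 109), (216, 109), (217, 112), (218, 112), (219, 112), (220, 109), (221, 99), (222, 91), (223, 91), (224, 90), (225, 81), (226, 70), (227, 66), (228, 64), (229, 64), (230, 65), (231, 65), (232, 65), (233, 65), (234, 65), (235, 65), (236, 68), (237, 78), (238, 92), (239, 99), (240, 105), (241, 111), (242, 113), (243, 113), (244, 113), (245, 114), (246, 115), (247, 113), (248, 114), (249, 113), (250, 113), (251, 114), (252, 115), (253, 114), (254, 104), (255, 94), (256, 83), (257, 82), (258, 83), (259, 83), (260, 83), (261, 82), (262, 82), (263, 82), (264, 83), (265, 86), (266, 98), (267, 115), (268, 124), (269, 125), (270, 125), (271, 124), (272, 111), (273, 82), (274, 47), (275, 30)]
228 [114, 112, 116, 114, 112, 107, 95, 86, 73, 64, 61, 64, 66, 63, 63, 64, 66, 64, 65, 63, 61, 61, 68, 76, 88, 101, 109, 112, 115, 113, 114, 116, 115, 114]
230 [113, 112, 114, 114, 109, 107, 97, 85, 71, 63, 62, 66, 64, 63, 64, 66, 66, 68, 63, 64, 64, 61, 63, 76, 86, 98, 108, 113, 117, 115, 114, 112, 112, 115]
232 [115, 115, 114, 113, 109, 106, 99, 87, 75, 65, 59, 61, 64, 65, 66, 66, 67, 66, 64, 63, 62, 63, 69, 78, 91, 102, 109, 110, 114, 113, 113, 112, 116, 115]
258 [115, 113, 113, 114, 113, 114, 114, 115, 108, 105, 90, 83, 83, 82, 82, 85, 82, 84, 82, 84, 84, 81, 82, 91, 101, 108, 112, 113, 113, 114, 113, 111, 114, 117]
260 [116, 113, 115, 111, 113, 115, 115, 108, 101, 89, 80, 83, 80, 80, 85, 81, 82, 85, 84, 83, 79, 81, 80, 81, 88, 97, 109, 112, 112, 113, 112, 114, 115, 115]
262 [111, 112, 114, 114, 114, 113, 114, 108, 96, 83, 78, 80, 82, 82, 82, 83, 83, 79, 85, 84, 82, 79, 82, 77, 82, 90, 104, 105, 102, 99, 102, 108, 105, 106]
264 [116, 113, 115, 113, 112, 114, 114, 106, 95, 82, 76, 78, 81, 82, 84, 84, 85, 82, 81, 85, 82, 80, 82, 82, 80, 88, 97, 100, 99, 101, 102, 102, 104, 100]
tip top edge z [[ 0.43246979 -0.26674595  0.12722843]] hole [[ 0.43281533 -0.26753386  0.056     ]]
```

Run:
```python
from h import *
s=ctrl.read_state();z=s['ee_pos'][2]-.057;X=s['orientation'][:,0]; P=s['ee_pos']
R=s['orientation']
def rel(p): return np.round((p-P)@R*1000,1)
print('shoulder bottom edge',rel(plane('wrist',[[318.8,266]],z+.040,s)),'-13 ->centre')
for r in(4,4.5,5): print('tip edge',rel(plane('wrist',[[318.8,254.6]],z,s)),-r)
# hole mouth edges: outer chamfer dia 18, inner 14
for a in (220.8,225.6,237.2,240): print(a,rel(plane('wrist',[[317.8,a]],.056,s)))
for a in (308.7,326.6): print(a,rel(plane('wrist',[[a,230]],.056,s)))
print(rel(plane('wrist',[[318.9,260]],z,s)), X)
```

```text
shoulder bottom edge [[ 9.  -0.6 17. ]] -13 ->centre
tip edge [[ 2.4 -0.6 57. ]] -4
tip edge [[ 2.4 -0.6 57. ]] -4.5
tip edge [[ 2.4 -0.6 57. ]] -5
220.8 [[  9.3  -1.4 128.2]]
225.6 [[  5.   -1.4 128.2]]
237.2 [[ -5.6  -1.4 128.2]]
240 [[ -8.1  -1.4 128.2]]
308.7 [[  1.   -9.3 128.2]]
326.6 [[  1.    6.3 128.2]]
[[-1.5 -0.5 57. ]] [-0.97579438  0.21868259 -0.00180089]
```

>>> send_rows(
  travel=[
    [-0.012,0,-0.08],
    [-0.012,0,-0.16],
    [-0.012,0,-0.23],
    [-0.012,0,-0.23],
    [-0.012,0,-0.23],
  ],
  twist=[
    [0,0,0],
    [0,0,0],
    [0,0,0],
    [0,0,0],
    [0,0,0],
  ],
)

```text
time_s: 6.25
ee_pos: [0.4305, -0.2663, 0.1259]
orientation: [[-0.976, 0.219, -0.0], [0.219, 0.976, 0.0], [0.0, 0.0, -1.0]]
force: [0.1, -0.2, -0.6]
opening: 0.206
grip_force: 30.0
```

>>> send_rows(
  travel=[
    [0,0,0],
    [0,0,0],
    [0,0,0],
    [0,0,0],
  ],
  twist=[
    [0,0,0],
    [0,0,0],
    [0,0,0],
    [0,0,0],
  ],
)

```text
time_s: 6.58
ee_pos: [0.4307, -0.2665, 0.1262]
orientation: [[-0.976, 0.219, 0.001], [0.219, 0.976, -0.001], [-0.001, -0.0, -1.0]]
force: [0.2, 0.8, -1.3]
opening: 0.208
grip_force: 30.0
```

Run:
```python
from h import *
s=ctrl.read_state();print(s['time_s'],s['ee_pos'],s['opening'])
w=eyes.snapshot('wrist');cv2.imwrite('pics/w3.png',w)
v=eyes.snapshot('side')
cv2.imwrite('pics/w3z.png',cv2.resize(w[210:300,259:379],None,fx=6,fy=6,interpolation=cv2.INTER_CUBIC))
```

```text
6.5833 [ 0.430718   -0.26653009  0.12617886] 0.2083134283321571
```

View pics/w3z.png

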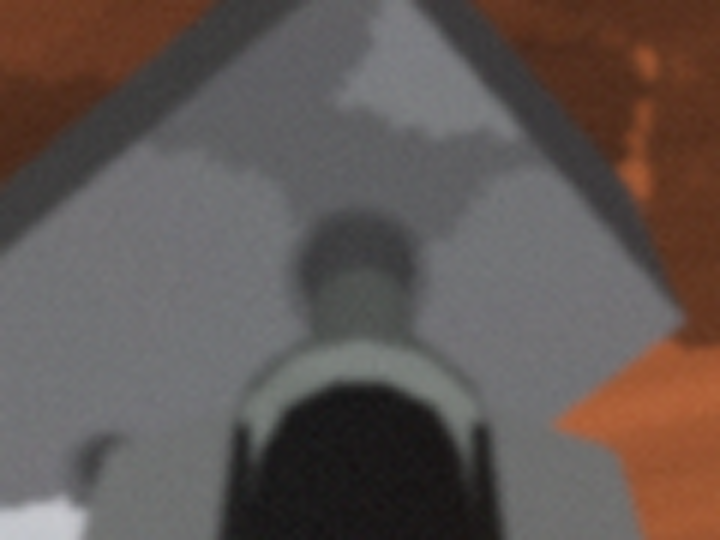

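The zoom has the opening's chamfer rim spanning x 293–427 with its top at y 207. The shank is centred at x 363, with its near tip edge at y 268, about in line with the hole.

Run:
```python
from h import *
s=ctrl.read_state();R=s['orientation'];P=s['ee_pos']
def rel(p): return np.round((p-P)@R*1000,1)
f=lambda x,y:[[259+x/6,210+y/6]]
print('hole near rim',rel(plane('wrist',f(360,207),.056,s)),'-9; sides',rel(plane('wrist',f(293,268),.056,s)),rel(plane('wrist',f(427,268),.056,s)))
print('tip near edge',rel(plane('wrist',f(363,268),P[2]-.057,s)),'-4.5')
```

```text
hole near rim [[ 5.7 -0.4 69.8]] -9; sides [[-2.  -8.5 69.8]] [[-2.   7.7 69.8]]
tip near edge [[ 2.4 -0.1 57. ]] -4.5
```

>>> send_rows(
  travel=[
    [0.002,0,-0.02],
    [0.002,0,-0.04],
    [0.002,0,-0.06],
    [0.002,0,-0.08],
    [0.002,0,-0.1],
  ],
  twist=[
    [0,0,0],
    [0,0,0],
    [0,0,0],
    [0,0,0],
    [0,0,0],
  ],
)

```text
time_s: 7.1
ee_pos: [0.4309, -0.2664, 0.0998]
orientation: [[-0.976, 0.219, -0.0], [0.219, 0.976, 0.0], [0.0, 0.0, -1.0]]
force: [0.5, -1.0, -0.0]
opening: 0.207
grip_force: 30.0
```

>>> send_rows(
  travel=[
    [0,0,0],
    [0,0,0],
    [0,0,0],
  ],
  twist=[
    [0,0,0],
    [0,0,0],
    [0,0,0],
  ],
)

```text
time_s: 7.35
ee_pos: [0.431, -0.2664, 0.1005]
orientation: [[-0.976, 0.219, -0.0], [0.219, 0.976, 0.0], [0.0, 0.0, -1.0]]
force: [-0.6, -0.0, -1.5]
opening: 0.211
grip_force: 30.0
```

>>> send_rows(
  travel=[
    [0,0,-0.025],
    [0,0,-0.05],
    [0,0,-0.075],
    [0,0,-0.095],
    [0,0,-0.11],
  ],
  twist=[
    [0,0,0],
    [0,0,0],
    [0,0,0],
    [0,0,0],
    [0,0,0],
  ],
)

```text
time_s: 7.77
ee_pos: [0.431, -0.2665, 0.0725]
orientation: [[-0.976, 0.219, 0.0], [0.219, 0.976, -0.0], [-0.0, -0.0, -1.0]]
force: [-7.1, 4.0, 45.5]
opening: 0.209
grip_force: 30.0
```

>>> send_rows(
  travel=[
    [0,0,-0.003],
    [0,0,-0.006],
    [0,0,-0.006],
  ],
  twist=[
    [0,0,0],
    [0,0,0],
    [0,0,0],
  ],
)

```text
time_s: 8.02
ee_pos: [0.4312, -0.2665, 0.0725]
orientation: [[-0.976, 0.219, 0.001], [0.219, 0.976, -0.0], [-0.001, -0.0, -1.0]]
force: [-5.1, 3.0, 16.4]
opening: 0.209
grip_force: 30.0
```

>>> send_rows(
  travel=[
    [0,0,0],
    [0,0,0],
    [0,0,0],
    [0,0,0],
    [0,0,0],
  ],
  twist=[
    [0,0,0],
    [0,0,0],
    [0,0,0],
    [0,0,0],
    [0,0,0],
  ],
  claw=0.2,
)

```text
time_s: 8.43
ee_pos: [0.4309, -0.2663, 0.0712]
orientation: [[-0.976, 0.219, -0.0], [0.219, 0.976, 0.0], [0.0, 0.0, -1.0]]
force: [-0.5, 0.5, -0.0]
opening: 0.529
grip_force: 0.0
```

>>> send_rows(
  travel=[
    [0,0,0],
    [0,0,0.03],
    [0,0,0.1],
    [0,0,0.22],
    [0,0,0.36],
  ],
  twist=[
    [0,0,0],
    [0,0,0],
    [0,0,0],
    [0,0,0],
    [0,0,0],
  ],
)

```text
time_s: 8.85
ee_pos: [0.4303, -0.2659, 0.1619]
orientation: [[-0.976, 0.219, -0.002], [0.219, 0.976, 0.002], [0.003, 0.001, -1.0]]
force: [0.4, -1.1, 0.2]
opening: 0.594
grip_force: 0.0
```

>>> send_rows(
  travel=[
    [0,0,0.14],
    [0,0,0.28],
    [0,0,0.4],
    [0,0,0.5],
    [0,0,0.5],
  ],
  twist=[
    [0,0,0],
    [0,0,0],
    [0,0,0],
    [0,0,0],
    [0,0,0],
  ],
)

```text
time_s: 9.27
ee_pos: [0.4318, -0.267, 0.2922]
orientation: [[-0.976, 0.219, 0.007], [0.219, 0.976, -0.005], [-0.007, -0.003, -1.0]]
force: [-0.0, 0.5, -0.6]
opening: 0.601
grip_force: 0.0
```

Run:
```python
from h import *
s=ctrl.read_state();print(s['time_s'],s['ee_pos'],s['force'],s['opening'],s['joint_pos'])
t=eyes.snapshot('top');v=eyes.snapshot('wrist')
cv2.imwrite('pics/t4.png',t);cv2.imwrite('pics/w4.png',v)
cv2.imwrite('pics/c4.png',cv2.resize(v,(640,480)))
```

```text
9.2667 [ 0.43183123 -0.2669624   0.29219869] [-0.04586174  0.53085214 -0.59992146] 0.601053334792643 [-6.25845745e-01  1.45866368e-01  1.50840709e+00 -1.89839565e-05
  1.47926909e+00 -1.97589707e+00]
```

View pics/c4.png

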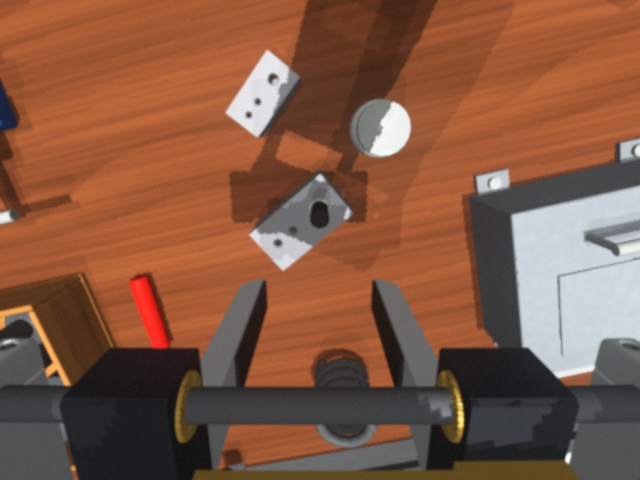

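The pin stands in the large opening at (319,213), the gripper is clear of it, and the tin and decoy block are untouched. Now I turn the tool and go above the bar.

>>> send_rows(
  travel=[
    [0.03,0.12,0],
    [0.06,0.25,0],
    [0.09,0.37,0],
    [0.12,0.5,0],
    [0.15,0.62,0],
  ],
  twist=[
    [0,0,-0.14],
    [0,0,-0.28],
    [0,0,-0.42],
    [0,0,-0.56],
    [0,0,-0.7],
  ],
)

```text
time_s: 9.78
ee_pos: [0.468, -0.1096, 0.2852]
orientation: [[-0.714, 0.701, -0.002], [0.701, 0.714, 0.001], [0.002, -0.001, -1.0]]
force: [0.2, -0.0, 0.3]
opening: 0.605
grip_force: 0.0
```

>>> send_rows(
  travel=[
    [0.03,0.12,0],
    [0.06,0.25,0],
    [0.09,0.37,0],
    [0.12,0.5,0],
    [0.15,0.62,0],
  ],
  twist=[
    [0,0,-0.14],
    [0,0,-0.28],
    [0,0,-0.42],
    [0,0,-0.56],
    [0,0,-0.7],
  ],
)

```text
time_s: 10.2
ee_pos: [0.5056, 0.0454, 0.2852]
orientation: [[-0.243, 0.97, -0.002], [0.97, 0.243, -0.0], [0.0, -0.002, -1.0]]
force: [-0.0, 0.6, 0.1]
opening: 0.598
grip_force: 0.0
```

>>> send_rows(
  travel=[
    [0,0,-0.05],
    [0,0,-0.1],
    [0,0,-0.15],
    [0,0,-0.18],
    [0,0,-0.18],
  ],
  twist=[
    [0,0,-0.13],
    [0,0,-0.25],
    [0,0,-0.32],
    [0,0,-0.32],
    [0,0,-0.32],
  ],
)

```text
time_s: 10.62
ee_pos: [0.505, 0.0436, 0.2391]
orientation: [[-0.001, 1.0, -0.004], [1.0, 0.001, -0.0], [-0.0, -0.004, -1.0]]
force: [0.1, 1.3, 0.3]
opening: 0.599
grip_force: 0.0
```

>>> send_rows(
  travel=[
    [0,0,0],
    [0,0,0],
    [0,0,0],
  ],
  twist=[
    [0,0,0],
    [0,0,0],
    [0,0,0],
  ],
)

```text
time_s: 10.87
ee_pos: [0.5061, 0.0435, 0.2421]
orientation: [[0.0, 1.0, 0.001], [1.0, -0.0, 0.0], [0.0, 0.001, -1.0]]
force: [-0.0, -0.4, -0.5]
opening: 0.601
grip_force: 0.0
```

Run:
```python
from h import *
s=ctrl.read_state();print(s['time_s'],s['ee_pos'],s['orientation'],s['joint_pos'])
v=eyes.snapshot('wrist');cv2.imwrite('pics/w5.png',v)
```

```text
10.8667 [0.50614135 0.04354357 0.24207726] [[ 9.82528110e-05  9.99999545e-01  9.48342364e-04]
 [ 9.99999995e-01 -9.82677371e-05  1.56925241e-05]
 [ 1.57857085e-05  9.48340817e-04 -9.99999550e-01]] [1.37095437e-02 1.77958121e-01 1.58587443e+00 2.74153618e-06
 1.37681164e+00 1.38072768e-02]
```

View pics/w5.png

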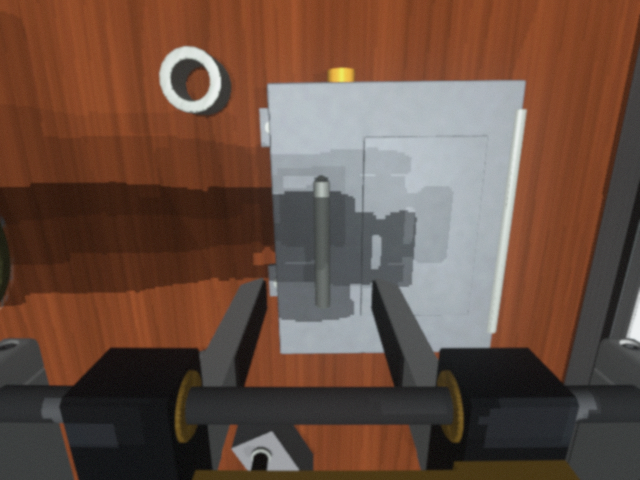

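The wrist view shows the bar vertical in the image, from (321,178) to (322,306), centred between the fingers. The cover's front edge is at x≈272 and the hinge strip at x≈508.

Run:
```python
from h import *
s=ctrl.read_state()
print(plane('wrist',[[321,178],[322,306]],.156,s))
print('cover corners',plane('wrist',[[268,86],[524,82],[281,353],[491,349]],.116,s))
```

```text
[[ 0.50840484  0.09476713  0.156     ]
 [ 0.50933608 -0.00748306  0.156     ]]
cover corners [[ 0.46717432  0.16153796  0.116     ]
 [ 0.66750433  0.16499423  0.116     ]
 [ 0.47018158 -0.07774338  0.116     ]
 [ 0.67338278 -0.07390592  0.116     ]]
```

>>> send_rows(
  travel=[
    [0.01,0,-0.1],
    [0.01,0,-0.2],
    [0.01,0,-0.3],
    [0.01,0,-0.38],
    [0.01,0,-0.42],
  ],
  twist=[
    [0,0,0.02],
    [0,0,0.02],
    [0,0,0.02],
    [0,0,0.02],
    [0,0,0.02],
  ],
)

```text
time_s: 11.33
ee_pos: [0.5077, 0.0436, 0.1344]
orientation: [[-0.015, 1.0, -0.002], [1.0, 0.015, -0.0], [0.0, -0.002, -1.0]]
force: [0.4, 0.8, 0.1]
opening: 0.601
grip_force: 0.0
```

>>> send_rows(
  travel=[
    [0,0,0],
    [0,0,0],
    [0,0,0],
    [0,0,0],
    [0,0,0],
  ],
  twist=[
    [0,0,0],
    [0,0,0],
    [0,0,0],
    [0,0,0],
    [0,0,0],
  ],
  claw=-1,
)

```text
time_s: 11.75
ee_pos: [0.5089, 0.0437, 0.1375]
orientation: [[-0.015, 1.0, 0.002], [1.0, 0.015, 0.0], [0.0, 0.002, -1.0]]
force: [0.1, 0.3, -0.2]
opening: 0.278
grip_force: 0.0
```

>>> send_rows(
  travel=[
    [0,0,0],
    [0,0,0],
    [0,0,0],
    [0,0,0],
    [0,0,0],
  ],
  twist=[
    [0,0,0],
    [0,0,0],
    [0,0,0],
    [0,0,0],
    [0,0,0],
  ],
)

```text
time_s: 12.17
ee_pos: [0.5085, 0.0436, 0.1366]
orientation: [[-0.015, 1.0, 0.0], [1.0, 0.015, 0.0], [0.0, 0.0, -1.0]]
force: [-1.0, -0.3, 2.7]
opening: 0.118
grip_force: 30.0
```

The bar is gripped, with the opening at about 11 mm. Lifting along the arc.

>>> send_rows(
  travel=[
    [0.011,0,0.033],
    [0.023,0,0.066],
    [0.042,0.001,0.108],
    [0.069,0.001,0.159],
    [0.102,0.002,0.208],
  ],
  twist=[
    [0,0,0],
    [0,0,0],
    [0,0,0],
    [0,0,0],
    [0,0,0],
  ],
)

```text
time_s: 12.58
ee_pos: [0.5327, 0.044, 0.189]
orientation: [[-0.015, 1.0, -0.005], [1.0, 0.015, -0.0], [-0.0, -0.005, -1.0]]
force: [-10.4, -1.9, -2.5]
opening: 0.118
grip_force: 30.0
```

>>> send_rows(
  travel=[
    [0.036,0,0.045],
    [0.076,0.001,0.087],
    [0.119,0.002,0.126],
    [0.166,0.002,0.16],
  ],
  twist=[
    [0,0,0],
    [0,0,0],
    [0,0,0],
    [0,0,0],
  ],
)

```text
time_s: 12.92
ee_pos: [0.574, 0.0445, 0.2317]
orientation: [[-0.015, 1.0, -0.004], [1.0, 0.015, -0.0], [-0.0, -0.004, -1.0]]
force: [-23.1, -0.5, 19.7]
opening: 0.119
grip_force: 30.0
```

>>> send_rows(
  travel=[
    [-0.003,0,0.003],
    [-0.003,0,0.003],
    [-0.003,0,0.003],
  ],
  twist=[
    [0,0,0],
    [0,0,0],
    [0,0,0],
  ],
)

```text
time_s: 13.17
ee_pos: [0.574, 0.0445, 0.2316]
orientation: [[-0.015, 1.0, -0.001], [1.0, 0.015, -0.0], [-0.0, -0.001, -1.0]]
force: [-16.8, -1.2, 14.1]
opening: 0.117
grip_force: 30.0
```

>>> send_rows(
  travel=[
    [0.048,0,0.036],
    [0.098,0.001,0.062],
    [0.153,0.002,0.086],
    [0.21,0.003,0.104],
  ],
  twist=[
    [0,0,0],
    [0,0,0],
    [0,0,0],
    [0,0,0],
  ],
)

```text
time_s: 13.5
ee_pos: [0.6271, 0.0451, 0.2577]
orientation: [[-0.015, 1.0, -0.0], [1.0, 0.015, -0.001], [-0.001, -0.0, -1.0]]
force: [-8.2, -2.2, 6.0]
opening: 0.118
grip_force: 30.0
```

>>> send_rows(
  travel=[
    [0,0,0],
    [0,0,0],
    [0,0,0],
  ],
  twist=[
    [0,0,0],
    [0,0,0],
    [0,0,0],
  ],
)

```text
time_s: 13.75
ee_pos: [0.6273, 0.0451, 0.2577]
orientation: [[-0.015, 1.0, 0.001], [1.0, 0.015, -0.001], [-0.001, 0.001, -1.0]]
force: [-7.5, -1.4, 9.4]
opening: 0.122
grip_force: 30.0
```

Run:
```python
from h import *
s=ctrl.read_state();P=s['ee_pos'];print(s['time_s'],P,s['force'],s['opening'],s['grip_force'])
for hx in(.667,.669,.671): print(np.degrees(np.arctan2(P[2]+.0188-.11,hx-P[0]))-16.04)
v=eyes.snapshot('side');cv2.imwrite('pics/s6.png',v)
t=eyes.snapshot('top');cv2.imwrite('pics/t6.png',t)
cv2.imwrite('pics/c6.png',np.hstack([cv2.resize(v[150:400,100:500],(480,300)),cv2.resize(t[160:360,250:460],(315,300))]))
```

```text
13.75 [0.6272746  0.04508703 0.25773012] [-7.51402145 -1.40793616  9.40197225] 0.12177605820372958 30.0008824467659
60.54296576562111
59.893689358101504
59.24807898597846
```

View pics/c6.png

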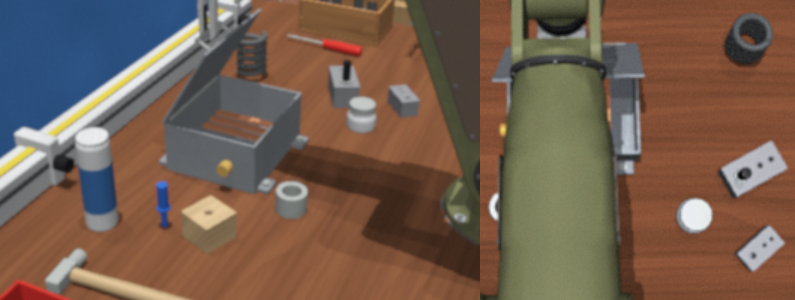

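The cover stands open at about 60° with the bar in the fingers. The pin is in the large opening and every bystander is in place. Settling briefly, then handing in.

>>> send_rows(
  travel=[
    [0,0,0],
    [0,0,0],
    [0,0,0],
    [0,0,0],
    [0,0,0],
  ],
  twist=[
    [0,0,0],
    [0,0,0],
    [0,0,0],
    [0,0,0],
    [0,0,0],
  ],
)

```text
time_s: 14.27
ee_pos: [0.6271, 0.0451, 0.2577]
orientation: [[-0.015, 1.0, 0.001], [1.0, 0.015, -0.0], [-0.001, 0.001, -1.0]]
force: [-7.4, -2.5, 9.5]
opening: 0.115
grip_force: 30.0
```

```bash
python3 -c "
from bench import ctrl,ticket
s=ctrl.read_state();print(s['ee_pos'],s['grip_force'],abs(s['qvel']).max());print(ticket.hand_in())"
```

```text
[0.627099   0.04508455 0.25768989] 30.00080645084381 0.0018626986043691236
the job is handed in; nothing more can be done
None
```

The job is handed in, with no verdict returned: the earthing pin is fully home in the large opening, and the gripper is holding the cover still at about 60°, measured from the arm's pose.

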